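Run a bar clamp's sliding jaw back for the next glue-up

ROBOT

A 6-joint arm with a two-finger parallel gripper is mounted at the origin on the work surface. World frame = base frame: x ahead of the robot, y to its left, z up, the work surface at z = 0. Lengths are in m, angles in degrees, forces in N, time in s.
With the tool pointing down it reaches from about 0.4 to 0.925 m from the base axis. Payload 12.5 kg.
Tool frame: the origin (TCP) lies midway between the tips of the shut fingers; the grasp point (between the pads) lies manip.tcp_to_grasp behind it (manip.tcp_to_grasp is the distance from the TCP to the grasp point, in m); z points along the fingers, y is the line along which they close (so a half turn about z gives the same grasp; the last joint's range is limited). The gripper opens to 95 mm and grips with 3 to 60 N. Pads are 20 mm wide; open, the fingers measure 119 mm over their backs; the gripper's body (75 mm by 180 mm) begins 59 mm behind the grasp point.
Start: joints at [58.064, 28.126, 89.318, -0, 62.55, -6.05], TCP at [0.273, 0.562, 0.215] pointing down, gripper open.
Joint ranges: [-177.58, 177.58], [-47.91, 125.51], [2.72, 160], [-65.01, 245.01], [3.68, 167.84], [-153.87, 153.87]. Speed limits (degrees/s): [127.2, 127.2, 159.86, 180, 180, 180].

INTERFACE

Orientations are given as [roll, pitch, yaw] about the fixed x, y, z axes, in that order (R = Rz(yaw) Ry(pitch) Rx(roll)).
In Python, from workcell import monitor, optics, finish_job, manip gives the robot as it stands.
- The arm moves only by the shell command python3 -m pendant 'ROWS' [OPENING] [FORCE]. ROWS is JSON, a list of rows, each an object with "travel": the shift along the tool's x, y, z in cm, a list of three; "yaw": the turn about the tool's z in degrees. In form: [{"travel": [x, y, z], "yaw": yaw}, ...]. A call has 1 to 10 rows; each row shifts and turns the commanded pose from where the row before left it, along the tool's axes as they then stand; what a row does not reach is not made up. A row lasts 1/8 s, in which the tool goes at most 62.5 mm and 10.7 degrees, less where a joint would pass 70% of its speed; a pose out of reach is approached as far as the arm can. A call is refused whole if a number of a shift passes 6.25 or a number of a turn 10.7, either way. A call with a gripper value outside its range is refused whole. OPENING is the gripper command: -1 is shut, 1 is fully open, values between are in proportion, set as the call begins (- or left out, the last holds). The fingers move at their own pace and stop on an object; FORCE is the grip in N (left out, the last holds). Time passes only in rows, so rows that do not move let the fingers close. It gives the time, the measured TCP pose, the force, the opening and the grip force at its end, in the units of the state.
- monitor.state(): the state, without advancing time (a new reading comes with each control period).
- optics.grab_frame(name): name is "scene" or "top" or "wrist"; returns the picture (420x560x3 uint8, red, green, blue); there is no depth.
- optics.camera_info(name): a dict with "camera_matrix" (3x3 intrinsics, pixels), "origin" and "orientation" of the camera in the world. Camera axes: x right, y up, looking along -z (the intrinsics and any distortion apply to the point x, -y, -z); pixel columns grow to the right and rows downward; lengths in m; the calibration is good to about 2 mm. A picture is of the moment at which its call begins: read the wrist's pose just before it. camera_info takes no time and is no camera call; for the wrist camera it gives the pose at the moment of the call.
- finish_job(): hands the job in; it is judged then, once.
The state is a dict: "time": time; "qpos": joint angles; "dq": joint speeds; "joint_torque": joint torques, N m; "tool_pos": TCP position; "orientation": TCP orientation; "contact_force": force on the tool from outside, world axes, zero at the start; "ft_torque": the same for the moment, N m; "finger_gap": opening from 0.0 (shut) to 1.0 (fully open); "grasp_force": force on a finger pad.
Only numpy, scipy, OpenCV 4.12 (cv2) and the standard library are available. Lean on these libraries where they do the work, as an engineer would, in place of code of your own. Each camera call takes 0.05 s, during which the arm holds its last target. There are 200 camera calls.

TASK

Two notched bar clamps lie side by side in the glue-up board and one has already been run fully open for the next panel. On the other clamp, the one still set narrow, press down the thumb release lever of the sliding jaw and, with the lever held down, push the jaw back along its bar, away from the screw head, until it meets the stop pin; then let the lever spring up. Leave the open clamp and everything else on the bench as it is.

Things in the scene. Friction and masses are not known exactly. Their poses are not given: they have to be found in the camera images.
- board: white melamine-faced glue-up board, 280 x 500 x 18 mm, fixed to the bench; origin at the centre of its underside, z up. Two slotted battens, tops 30 mm above the board, at y = -150 and +192 mm carry two clamps whose bars run parallel along its y at x = -55 and +55 mm. Screw heads at the -y end, stop pins at the +y end: +y is the way the jaws open.
- clamp_a: the aluminium bar clamp still set narrow, in the nearer or the farther slot. Bar on edge, 14 mm wide, 465 mm long, its toothed top 44 mm above this origin (62 above the bench). Origin on the board's upper face under the bar's middle; y along the bar, the opening way. Screw head, spindle, pad at y = -185 to -297 mm, up to 46 mm above the bar's top; stop pin (6 mm, crosswise) at y = +135 mm.
- clamp_b: an identical clamp in the other slot, already run fully open; origin and axes as for clamp_a.
- jaw_a (a joint): sliding jaw of clamp_a along its bar, m: 0 = jaw face at y = -92 mm of the clamp, grows as it opens, 0.160 = the jaw's cheeks meet the stop pin, end of travel. Cast aluminium, 36 mm wide, upright face 44 mm above the bar's top, cheeks 62 mm long behind it. About 2.5 N of friction once released; lever up, the ratchet (8 mm pitch) stops it opening within 8 mm but lets it click shut.
- jaw_b (a joint): sliding jaw of clamp_b, same meaning; starts at the stop pin.
- lever_a (a joint): release lever of jaw_a, rad: 0 = up, locked (up to 0.14 if its tooth rests on a ratchet tooth's slope); 0.24 = fully down, at its stop; clear of the ratchet from 0.16. Dark steel, 42 mm wide, hinged 46 mm behind the jaw face; its tab reaches back over the bar (+y) to a lip 10 mm high. 3 N at the thumb point starts it, 6 N takes it fully down; a push on the lip slides the jaw. It springs back.
- thumb_a (a point): thumb point: middle of the ribbed tab's upper face, 78 mm behind the jaw face (+y), about 84 mm above the bench with the lever up; moves with jaw and lever and sinks 7.5 mm at full stroke. Flat of the tab: 17 mm towards the face, 18 mm to the inside of the lip (+y), 42 mm wide; rises 0.2 rad towards the lip, level when pressed. The jaw's upright ends 60 mm before it, 22 mm above it.
- thumb_b (a point): thumb point of clamp_b, not to be touched.
- caul: loose pine strip 190 x 32 x 18 mm lying across both bars between screw pads and jaws; origin at the centre of its underside. Leave alone.
- brush: loose glue brush, 150 mm, lying on the board between the bars; leave alone.
- tape_measure: loose tape measure 52 x 62 x 34 mm on the board; leave alone.
- walnut_1: loose walnut board 360 x 75 x 20 mm lying on the bench to the left of the glue-up board; leave alone.
- walnut_2: loose walnut board 340 x 75 x 20 mm lying on walnut_1; leave alone.
- glue: loose standing glue bottle, 60 mm diameter, 170 mm tall, to the left; leave alone.
- mallet: loose wooden mallet, head 62 x 120 x 85 mm, handle 240 mm, lying to the right; origin under the head. Leave alone.
- jar: loose clear jar, 72 mm diameter, 100 mm tall, to the left; leave alone.

How it is judged:
By the outcome, as a careful person would: the job done as asked, in the order asked, and still so for the second after the job is handed in, with the robot touching nothing.
It also fails if it takes over 38 s, if anything falls off the work surface, if the arm or the gripper's body presses on something with over 40 N, if the wrist force passes 120 N, or if a joint passes its speed limit or range.

## Working session

There is one attempt and no reset: what is moved stays moved. The work goes in short steps, Python scripts to look and compute and a shell command to move; the robot and the scene stay as the last step left them, time stands still between calls to the robot, and variables do not carry over. Pictures are saved under pics/ and viewed, at most 10 in all, crops included, and the job is handed in when it is done.

```bash
mkdir -p pics
cat > h.py <<'E'
import numpy as np, cv2
from workcell import monitor, optics, manip
from scipy.spatial.transform import Rotation as R
def info(n):
    c=optics.camera_info(n); return c
def rot(o):
    o=np.array(o,float)
    return o if o.shape==(3,3) else R.from_euler('xyz',o,degrees=True).as_matrix()
def ray(c,u,v):
    K=np.array(c['camera_matrix']); d=np.linalg.inv(K)@[u,v,1]
    d=rot(c['orientation'])@[d[0],-d[1],-d[2]]; return np.array(c['origin']),d/np.linalg.norm(d)
def plane(c,u,v,z):
    o,d=ray(c,u,v); return o+d*(z-o[2])/d[2]
def proj(c,p):
    q=rot(c['orientation']).T@(np.array(p)-c['origin']); K=np.array(c['camera_matrix'])
    w=K@[q[0],-q[1],-q[2]]; return w[:2]/w[2]
def two(c1,p1,c2,p2):
    o1,d1=ray(c1,*p1);o2,d2=ray(c2,*p2)
    s=np.linalg.lstsq(np.c_[d1,-d2],o2-o1,rcond=None)[0]
    a=o1+s[0]*d1;b=o2+s[1]*d2; return (a+b)/2,np.linalg.norm(a-b)
E
python3 - <<'E'
from h import *
print(monitor.state(), manip.tcp_to_grasp)
for n in ("scene","top","wrist"):
    print(n,info(n)); cv2.imwrite(f"pics/{n}0.png",optics.grab_frame(n)[:,:,::-1])
a=cv2.imread("pics/scene0.png");b=cv2.imread("pics/top0.png")
E
```

```text
{'time': 0.0, 'qpos': array([ 5.80630261e+01,  2.81660171e+01,  8.93488020e+01,  1.34971700e-03,
        6.25482412e+01, -6.05105192e+00]), 'dq': array([ 0.02206469,  0.01557449,  0.00605887,  0.00776222, -0.0654266 ,
        0.09391589]), 'joint_torque': array([-2.08318823e-03, -6.12646723e+01, -2.58172166e+01,  6.91518746e-02,
        4.82415897e-02, -9.77566674e-05]), 'tool_pos': array([0.27272308, 0.56210705, 0.21404942]), 'orientation': array([-1.79937417e+02, -7.83785713e-03,  1.54113451e+02]), 'contact_force': array([-0.46467407,  0.49139158,  0.26747098]), 'ft_torque': array([ 0.02980166, -0.03762768, -0.01704379]), 'grasp_force': 0.0, 'finger_gap': 1.0011199686639523} 0.0188
scene {'camera_matrix': array([[497.78845998,   0.        , 277.84483499],
       [  0.        , 497.78845998, 213.8841107 ],
       [  0.        ,   0.        ,   1.        ]]), 'origin': array([ 1.38475953, -0.4632423 ,  1.23379991]), 'orientation': array([40.93141136,  0.17261315, 63.01318317])}
top {'camera_matrix': array([[478.38700085,   0.        , 290.76702371],
       [  0.        , 478.38700085, 198.31206447],
       [  0.        ,   0.        ,   1.        ]]), 'origin': array([ 0.24930418, -0.01860258,  1.67371516]), 'orientation': array([  7.72150312,  -0.31474737, -91.52108968])}
wrist {'camera_matrix': array([[327.30028533,   0.        , 285.82825866],
       [  0.        , 327.30028533, 214.24374945],
       [  0.        ,   0.        ,   1.        ]]), 'origin': array([0.20937094, 0.59266154, 0.38344961]), 'orientation': array([-1.44225430e+01,  2.73313615e-02,  6.40968145e+01])}
```

View pics/scene0.png

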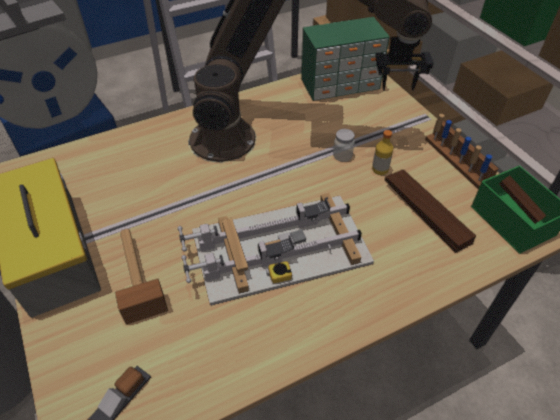

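View pics/top0.png

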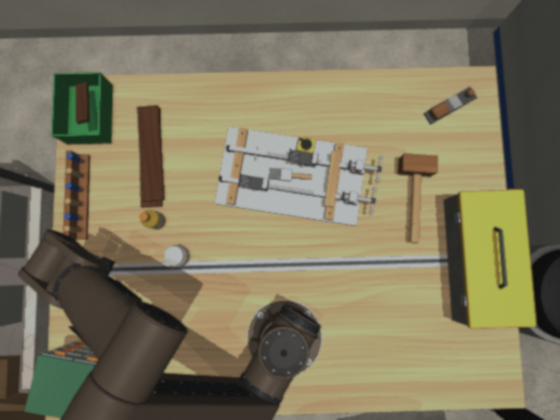

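The nearer clamp's jaw sits at the +y end, at top (252,183), so it is the open one. The farther clamp's jaw, at top (303,157) and scene (280,245), is the narrow one (clamp_a), with the tape measure just beyond it. I'll zoom both views.

Run:
```python
import cv2,numpy as np
a=cv2.imread("pics/scene0.png")[185:300,170:380];b=cv2.imread("pics/top0.png")[120:230,205:395]
a=cv2.resize(a,(756,414),interpolation=cv2.INTER_CUBIC)   # x3.6
b=cv2.resize(b,(760,440),interpolation=cv2.INTER_CUBIC)   # x4
cv2.imwrite("pics/sc.png",a);cv2.imwrite("pics/tc.png",b)
from h import *
t=info('top')
# rough board outline in top image
for p in [(230,127),(367,147),(357,225),(216,205)]: print(plane(t,*p,0.018).round(3))
```

```text
[0.735 0.176 0.018]
[ 0.65  -0.309  0.018]
[ 0.374 -0.261  0.018]
[0.457 0.227 0.018]
```

View pics/sc.png

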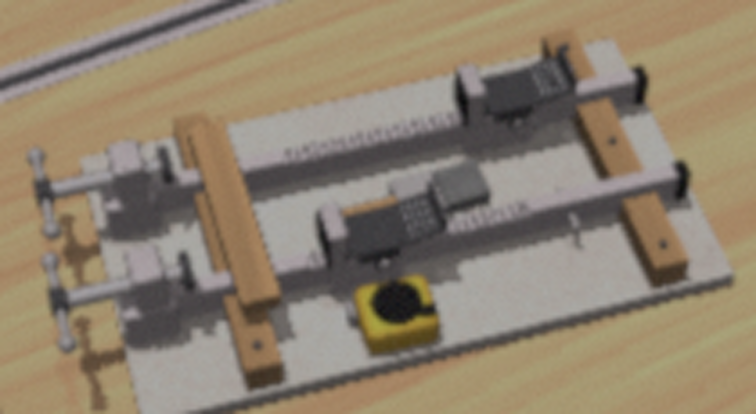

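View pics/tc.png

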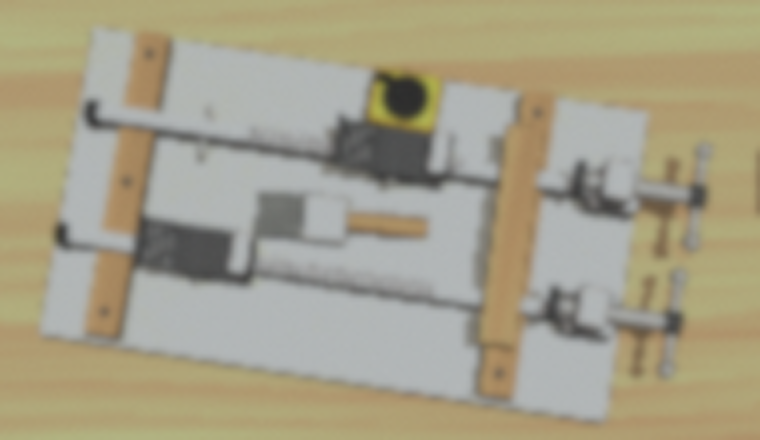

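Both crops agree: the target lever tab's ribbed patch is at about (424,218) in the scene crop and (357,147) in the top crop. The stop pin stubs are at scene (575,230) and top (205,132). Next I'll triangulate these and find the bar direction.

Run:
```python
from h import *
s,t=info('scene'),info('top')
S=lambda u,v:(170+u/3.6,185+v/3.6); T=lambda u,v:(205+u/4,120+v/4)
for n,a,b in [("ribs",(424,218),(357,147)),("pin",(575,230),(205,132)),("bar+end",(681,180),(93,113)),("pinb?lever_b",(548,75),(161,243)),
 ("handle",(53,298),(697,195)),("bar_b end",(641,85),(62,236))]:
    p,g=two(s,S(*a),t,T(*b)); print(n,p.round(4),g.round(4))
for p in [(97,27),(646,110),(605,420),(42,335)]: print(plane(t,*T(*p),.018).round(4))
```

```text
ribs [ 0.6099 -0.0449  0.077 ] 0.0086
pin [0.6398 0.0866 0.0167] 0.0053
bar+end [0.6524 0.1815 0.0445] 0.0041
pinb?lever_b [0.5288 0.1204 0.086 ] 0.0043
handle [ 0.5567 -0.3355  0.0876] 0.0022
bar_b end [0.5447 0.2096 0.043 ] 0.0045
[0.7363 0.1786 0.018 ]
[ 0.6484 -0.307   0.018 ]
[ 0.3742 -0.2583  0.018 ]
[0.4611 0.229  0.018 ]
```

Board yaw is about -10.1°, and the ribs lie on the bar line with the lever top near z = 0.08. That all fits the text. Next, work out the approach rows.

```bash
cat >> h.py <<'E'
def totool(yaw,d):
    y=np.radians(yaw); return np.array([[np.cos(y),np.sin(y),0],[np.sin(y),-np.cos(y),0],[0,0,-1]])@d*100
E
python3 - <<'E'
from h import *
p=monitor.state()['tool_pos']; tgt=np.array([.619,-.003,.214]); yaw=154.11; d=(tgt-p)/13
for i in range(13):
    print(i,totool(yaw,d).round(2))
    if i<7: yaw-=10.59
t=info('top'); print(plane(t,150,218,.1),plane(t,175,255,.1))
E
```

```text
0 [-4.29 -2.75  0.  ]
1 [-4.73 -1.91  0.  ]
2 [-5.   -1.01  0.  ]
3 [-5.1  -0.08  0.  ]
4 [-5.02  0.86  0.  ]
5 [-4.78  1.77  0.  ]
6 [-4.37  2.62  0.  ]
7 [-3.82  3.38  0.  ]
8 [-3.82  3.38  0.  ]
9 [-3.82  3.38  0.  ]
10 [-3.82  3.38  0.  ]
11 [-3.82  3.38  0.  ]
12 [-3.82  3.38  0.  ]
[0.40888724 0.4326517  0.1       ] [0.28552684 0.34967119 0.1       ]
```

```bash
python3 -m pendant '[{"travel":[-2.1,-1.4,-2],"yaw":5.3},{"travel":[-4.5,-2.3,-1.5],"yaw":10.6},{"travel":[-4.9,-1.5,0],"yaw":10.6},{"travel":[-5.1,-0.5,0],"yaw":10.6},{"travel":[-5.1,0.4,0],"yaw":10.6},{"travel":[-4.9,1.3,0],"yaw":10.6},{"travel":[-4.6,2.2,0],"yaw":10.6},{"travel":[-4.1,3,0],"yaw":5.3},{"travel":[-3.8,3.4,1],"yaw":0},{"travel":[-3.8,3.4,1],"yaw":0}]' -1 40
python3 - <<'E'
from h import *
s=monitor.state(); p=s['tool_pos'];y=s['orientation'][2];print(p,s['orientation'],totool(y,np.array([.619,-.003,.17])-p))
E
```

```text
time: 1.4
tool_pos: [0.5263, 0.1482, 0.2294]
orientation: [180.0, -0.0, 79.9]
contact_force: [0.7, 0.8, -0.2]
finger_gap: 0.023
grasp_force: 0.0
[0.52630838 0.14817255 0.22940198] [ 1.79986374e+02 -1.06948667e-02  7.99098962e+01] [-13.25951647  11.77429286   5.94019774]
```

```bash
python3 -m pendant '[{"travel":[-3.8,3.3,1.2],"yaw":0},{"travel":[-3.6,3.3,1.2],"yaw":0},{"travel":[-3,2.7,1.2],"yaw":0},{"travel":[-1.5,1.3,1.2],"yaw":0},{"travel":[-1,0.8,1],"yaw":0},{"travel":[0,0,0],"yaw":0},{"travel":[0,0,0],"yaw":0}]'
python3 - <<'E'
from h import *
s=monitor.state(); w=info('wrist');im=optics.grab_frame('wrist');cv2.imwrite('pics/w1.png',im[:,:,::-1])
print(s['tool_pos'],s['orientation'],w); print('tcp px',proj(w,s['tool_pos']))
for k in (np.array([.6091,-.0491,0])+np.array([.176,.984,0])*a+[0,0,h] for a,h in((.004,.084),(-.074,.106),(.135,.05))): print(k,proj(w,k))
E
```

```text
time: 2.28
tool_pos: [0.615, 0.0037, 0.1721]
orientation: [180.0, -0.0, 80.0]
contact_force: [0.0, -0.1, 0.0]
finger_gap: 0.005
grasp_force: 0.0
[0.61502659 0.00370025 0.17208128] [ 1.79982696e+02 -1.21924377e-02  7.99659215e+01] {'camera_matrix': array([[327.30028533,   0.        , 285.82825866],
       [  0.        , 327.30028533, 214.24374945],
       [  0.        ,   0.        ,   1.        ]]), 'origin': array([0.62660824, 0.07240169, 0.34139133]), 'orientation': array([-1.44059958e+01,  1.40363179e-03, -1.00515912e+01])}
tcp px [286.89518272 260.0120294 ]
[ 0.609804 -0.045164  0.084   ] [290.49933357 274.02205859]
[ 0.596076 -0.121916  0.106   ] [290.38744039 370.16166274]
[0.63286 0.08374 0.05   ] [290.73343445 115.33657526]
```

View pics/w1.png

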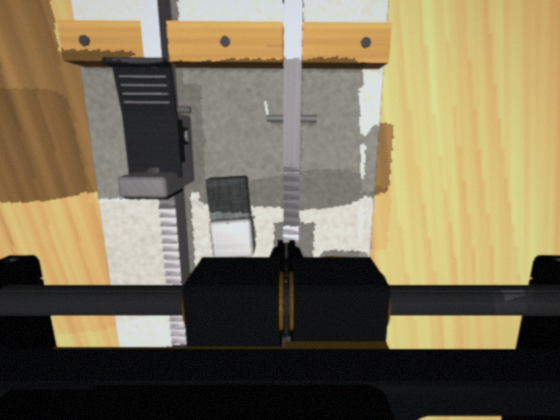

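The bar runs vertically at u≈291, with the stop pin at (291,118) as predicted; the gripper hides the tab. I'll move 6–7 cm towards -y to see it, then take two shots.

```bash
python3 -m pendant '[{"travel":[-2,0.1,0],"yaw":0},{"travel":[-4,0,0],"yaw":0},{"travel":[-2,0,0],"yaw":0},{"travel":[0,0,0],"yaw":0},{"travel":[0,0,0],"yaw":0}]'
python3 - <<'E'
from h import *
import json
w=info('wrist');im=optics.grab_frame('wrist');cv2.imwrite('pics/w2.png',im[:,:,::-1]);np.save('w2.npy',w,allow_pickle=True)
E
python3 -m pendant '[{"travel":[-1.5,0,0],"yaw":0},{"travel":[-2,0,0],"yaw":0},{"travel":[-1,0,0],"yaw":0},{"travel":[0,0,0],"yaw":0},{"travel":[0,0,0],"yaw":0}]'
python3 - <<'E'
from h import *
w=info('wrist');im=optics.grab_frame('wrist');np.save('w3.npy',w,allow_pickle=True);cv2.imwrite('pics/w3.png',im[:,:,::-1])
a=cv2.imread('pics/w2.png')[60:300,200:380];b=im[60:300,200:380,::-1]
cv2.imwrite('pics/w23.png',cv2.resize(np.hstack([a,b]),(800,533),interpolation=cv2.INTER_CUBIC))
E
```

```text
time: 2.95
tool_pos: [0.6023, -0.0758, 0.1718]
orientation: [180.0, -0.0, 79.9]
contact_force: [1.2, -0.6, 0.9]
finger_gap: -0.001
grasp_force: 0.0
time: 3.62
tool_pos: [0.5944, -0.1205, 0.1716]
orientation: [-180.0, -0.0, 79.9]
contact_force: [0.1, -0.1, -0.3]
finger_gap: 0.002
grasp_force: 0.0
```

View pics/w23.png

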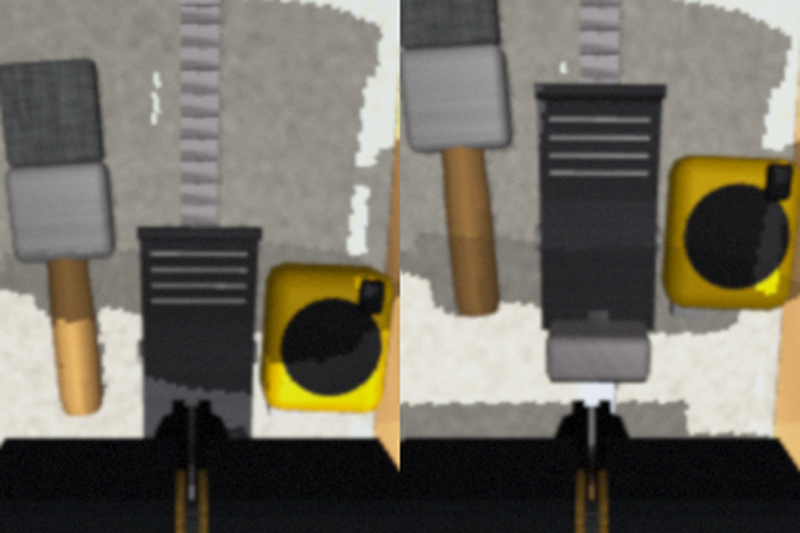

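Left view: lip's outer top edge at v≈230 (u 139–261), ribs at v = 253, 270, 286 and 301. Right view: lip at v≈88 (u 137–264), ribs at v = 119, 136, 154 and 173. Brush and tape are clear of the tab on either side.

Run:
```python
from h import *
a=np.load('w2.npy',allow_pickle=True).item();b=np.load('w3.npy',allow_pickle=True).item()
P=lambda u,v:(200+u/2.2222,60+v/2.2222)
B=np.array([.6091,-.0491,0])
def rep(n,q,r):
    p,g=two(a,P(*q),b,P(*r)); d=p-B; print(n,p.round(4),round(g,4),'along',round(d[:2]@[.176,.984],4),'lat',round(d[:2]@[.984,-.176],4))
rep('lipL',(139,230),(137,88));rep('lipR',(261,230),(264,88))
rep('r1',(199,253),(198.5,119));rep('r2',(199,270),(198.5,136));rep('r3',(199,286),(198.5,154));rep('r4',(199,301),(198.5,173))
s=monitor.state();print(s['tool_pos'],s['contact_force'])
```

```text
lipL [ 0.5926 -0.0279  0.0941] 0.0002 along 0.0179 lat -0.0199
lipR [ 0.633  -0.0351  0.0941] 0.0001 along 0.018 lat 0.021
r1 [ 0.6108 -0.0404  0.084 ] 0.0003 along 0.0089 lat 0.0002
r2 [ 0.6098 -0.0459  0.087 ] 0.0003 along 0.0033 lat 0.0002
r3 [ 0.6088 -0.0516  0.0861] 0.0003 along -0.0026 lat 0.0002
r4 [ 0.6078 -0.0579  0.0811] 0.0003 along -0.0089 lat 0.0003
[ 0.59438483 -0.12028976  0.17161574] [ 0.12633868 -0.1216722  -0.11126086]
```

Lip height is 0.094 and ribs about 0.085, both consistent with the text. The thumb point is at about (0.6095,-0.047), so: +7.5 cm along tool x, +0.2 cm along tool y, then down in steps.

```bash
python3 -m pendant '[{"travel":[2,0.1,0],"yaw":0},{"travel":[3.5,0.1,1.5],"yaw":0},{"travel":[2,0,2.5],"yaw":0},{"travel":[0,0,2],"yaw":0},{"travel":[0,0,1],"yaw":0},{"travel":[0,0,0.5],"yaw":0},{"travel":[0,0,0],"yaw":0},{"travel":[0,0,0],"yaw":0}]'
```

```text
time: 4.68
tool_pos: [0.6098, -0.0472, 0.0973]
orientation: [179.9, -0.0, 79.9]
contact_force: [0.4, -0.8, 0.7]
finger_gap: 0.005
grasp_force: 0.0
```

Directly over the thumb point; press down.

```bash
python3 -m pendant '[{"travel":[0,0,0.6],"yaw":0},{"travel":[0,0,0.4],"yaw":0},{"travel":[0,0,0.3],"yaw":0},{"travel":[0,0,0.3],"yaw":0},{"travel":[0,0,0],"yaw":0},{"travel":[0,0,0],"yaw":0}]'
```

```text
time: 5.42
tool_pos: [0.6096, -0.047, 0.0808]
orientation: [180.0, -0.0, 79.9]
contact_force: [0.0, 2.2, 4.0]
finger_gap: 0.004
grasp_force: 1.7
```

```bash
python3 -m pendant '[{"travel":[0,0,0.2],"yaw":0},{"travel":[0,0,0.2],"yaw":0},{"travel":[0,0,0],"yaw":0},{"travel":[0,0,0],"yaw":0}]'; python3 -m pendant '[{"travel":[0,0,0.1],"yaw":0},{"travel":[0,0,0.1],"yaw":0},{"travel":[0,0,0],"yaw":0},{"travel":[0,0,0],"yaw":0}]'
```

```text
time: 5.92
tool_pos: [0.6095, -0.0471, 0.0767]
orientation: [180.0, -0.0, 79.9]
contact_force: [1.6, 0.6, 4.0]
finger_gap: 0.003
grasp_force: 2.1
time: 6.42
tool_pos: [0.6096, -0.047, 0.075]
orientation: [180.0, -0.0, 79.9]
contact_force: [0.5, 2.2, 7.7]
finger_gap: 0.007
grasp_force: 3.7
```

```bash
python3 -m pendant '[{"travel":[0,0,0.1],"yaw":0},{"travel":[0,0,0],"yaw":0},{"travel":[0,0,0],"yaw":0}]'; python3 -m pendant '[{"travel":[0.5,0,0],"yaw":0},{"travel":[0.8,0,0],"yaw":0},{"travel":[0.8,0,0],"yaw":0},{"travel":[0.5,0,0],"yaw":0},{"travel":[0,0,0],"yaw":0}]'
```

```text
time: 6.8
tool_pos: [0.6097, -0.047, 0.0747]
orientation: [179.9, 0.0, 79.9]
contact_force: [-1.8, 2.8, 14.8]
finger_gap: 0.005
grasp_force: 7.3
time: 7.42
tool_pos: [0.6144, -0.0214, 0.0747]
orientation: [179.9, 0.0, 79.9]
contact_force: [-1.0, 2.8, 15.2]
finger_gap: 0.006
grasp_force: 7.1
```

Fully down (about 15 N at the stop), and the height held while sliding. Continue along the bar, staying short of the pin.

```bash
python3 -m pendant '[{"travel":[0.8,0,0],"yaw":0},{"travel":[1,0,0],"yaw":0},{"travel":[1,0,0],"yaw":0},{"travel":[0.8,0,0],"yaw":0},{"travel":[0,0,0],"yaw":0}]'; python3 -m pendant '[{"travel":[0.8,0,0],"yaw":0},{"travel":[1.2,0,0],"yaw":0},{"travel":[1.2,0,0],"yaw":0},{"travel":[1.2,0,0],"yaw":0},{"travel":[0.8,0,0],"yaw":0},{"travel":[0,0,0],"yaw":0}]'
python3 - <<'E'
from h import *
d=monitor.state()['tool_pos']-[.6091,-.0491,0];print('along',d[:2]@[.176,.984],'lat',d[:2]@[.984,-.176])
im=optics.grab_frame('wrist')[:,:,::-1];s=optics.grab_frame('scene')[185:300,170:380,::-1]
cv2.imwrite('pics/m1.png',np.vstack([cv2.resize(s,(756,414)),cv2.resize(im[60:240,140:440],(300,180)).repeat(1,0) if 0 else np.hstack([im[60:240,140:440],np.zeros((180,456,3),np.uint8)])]))
E
```

```text
time: 8.05
tool_pos: [0.6209, 0.0143, 0.0748]
orientation: [179.9, -0.0, 79.9]
contact_force: [-1.5, 2.6, 14.2]
finger_gap: 0.001
grasp_force: 6.8
time: 8.8
tool_pos: [0.6303, 0.0655, 0.0748]
orientation: [179.9, -0.0, 79.9]
contact_force: [-0.3, 2.5, 12.5]
finger_gap: 0.008
grasp_force: 6.4
along 0.11653071623550722 lat 0.0006821719625152156
```

View pics/m1.png

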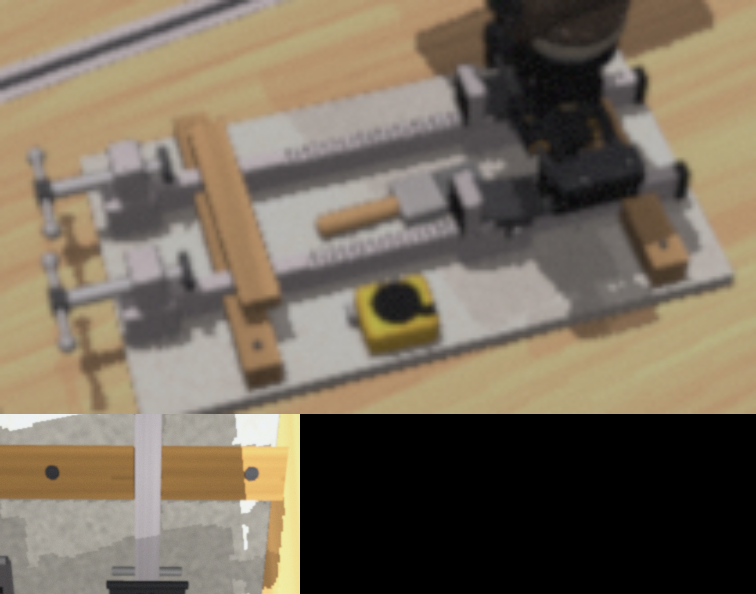

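The jaw follows (now at crop (465,205)), with its lip near the pin. Now creep to the stop while watching force.

```bash
python3 -m pendant '[{"travel":[0.6,0,0],"yaw":0},{"travel":[0.6,0,0],"yaw":0},{"travel":[0.4,0,0],"yaw":0},{"travel":[0.2,0,0],"yaw":0},{"travel":[0,0,0],"yaw":0}]'; python3 -m pendant '[{"travel":[0.2,0,0],"yaw":0},{"travel":[0.2,0,0],"yaw":0},{"travel":[0.1,0,0],"yaw":0},{"travel":[0,0,0],"yaw":0}]';  python3 -m pendant '[{"travel":[0.2,0,0],"yaw":0},{"travel":[0.2,0,0],"yaw":0},{"travel":[0,0,0],"yaw":0}]'
```

```text
time: 9.52
tool_pos: [0.6334, 0.0826, 0.0748]
orientation: [179.9, 0.0, 79.9]
contact_force: [-0.3, -0.5, 13.6]
finger_gap: 0.002
grasp_force: 6.2
time: 10.02
tool_pos: [0.6342, 0.0873, 0.0748]
orientation: [179.9, 0.0, 79.9]
contact_force: [0.3, -1.5, 11.6]
finger_gap: 0.005
grasp_force: 6.2
time: 10.4
tool_pos: [0.635, 0.0913, 0.0748]
orientation: [179.9, 0.0, 79.9]
contact_force: [0.6, -1.0, 11.8]
finger_gap: 0.004
grasp_force: 6.2
```

```bash
python3 -m pendant '[{"travel":[0.2,0,0],"yaw":0},{"travel":[0.2,0,0],"yaw":0},{"travel":[0,0,0],"yaw":0}]';  python3 -m pendant '[{"travel":[0.15,0,0],"yaw":0},{"travel":[0.15,0,0],"yaw":0},{"travel":[0,0,0],"yaw":0}]'
```

```text
time: 10.78
tool_pos: [0.6357, 0.0953, 0.0748]
orientation: [179.9, 0.0, 79.9]
contact_force: [-0.8, -1.3, 12.7]
finger_gap: 0.004
grasp_force: 6.1
time: 11.15
tool_pos: [0.6362, 0.0982, 0.0747]
orientation: [179.9, 0.0, 79.9]
contact_force: [0.3, -2.0, 12.6]
finger_gap: 0.002
grasp_force: 6.1
```

```bash
python3 -m pendant '[{"travel":[0.15,0,0],"yaw":0},{"travel":[0.15,0,0],"yaw":0},{"travel":[0,0,0],"yaw":0}]';  python3 - <<'E'
from h import *
d=monitor.state()['tool_pos']-[.6091,-.0491,0];print('along',d[:2]@[.176,.984])
im=optics.grab_frame('wrist')[:,:,::-1];s=optics.grab_frame('scene')[185:260,270:370,::-1]
cv2.imwrite('pics/m2.png',np.vstack([cv2.resize(s,(560,420)),cv2.resize(im[200:280,200:380],(560,160))]))
E
```

```text
time: 11.52
tool_pos: [0.6366, 0.1002, 0.0747]
orientation: [179.9, 0.1, 79.9]
contact_force: [-0.3, -6.3, 12.8]
finger_gap: 0.004
grasp_force: 6.2
along 0.15170579024958314
```

View pics/m2.png

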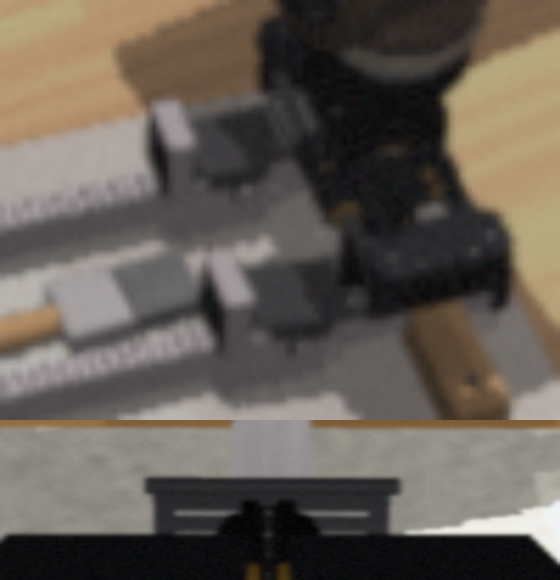

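Horizontal force has risen to 6 N and the tool lags its command, so the jaw is meeting the pin. Confirm with a bit more push.

```bash
python3 -m pendant '[{"travel":[0.1,0,0],"yaw":0},{"travel":[0.1,0,0],"yaw":0},{"travel":[0,0,0],"yaw":0},{"travel":[0,0,0],"yaw":0}]'
```

```text
time: 12.12
tool_pos: [0.6369, 0.1019, 0.0746]
orientation: [179.9, 0.1, 79.9]
contact_force: [-1.0, -8.8, 12.9]
finger_gap: 0.005
grasp_force: 5.9
```

```bash
python3 -m pendant '[{"travel":[0.1,0,0],"yaw":0},{"travel":[0.1,0,0],"yaw":0},{"travel":[0,0,0],"yaw":0}]'; python3 -m pendant '[{"travel":[0.1,0,0],"yaw":0},{"travel":[0.1,0,0],"yaw":0},{"travel":[0,0,0],"yaw":0}]'
```

```text
time: 12.5
tool_pos: [0.637, 0.1034, 0.0745]
orientation: [179.9, 0.1, 79.9]
contact_force: [-0.4, -12.5, 12.1]
finger_gap: 0.008
grasp_force: 8.6
time: 12.88
tool_pos: [0.6371, 0.1039, 0.0744]
orientation: [180.0, 0.3, 79.9]
contact_force: [-2.6, -21.8, 13.4]
finger_gap: 0.004
grasp_force: 12.4
```

Firm stop: 22 N with almost no motion. Ease the push without reversing, then lift straight up.

```bash
python3 -m pendant '[{"travel":[-0.15,0,0],"yaw":0},{"travel":[0,0,0],"yaw":0}]'; python3 -m pendant '[{"travel":[0,0,-0.2],"yaw":0},{"travel":[0,0,-0.3],"yaw":0},{"travel":[0,0,-0.5],"yaw":0},{"travel":[0,0,-1],"yaw":0},{"travel":[0,0,-2],"yaw":0},{"travel":[0,0,-3],"yaw":0},{"travel":[0,0,-3],"yaw":0},{"travel":[0,0,0],"yaw":0}]'
```

```text
time: 13.12
tool_pos: [0.6371, 0.1037, 0.0745]
orientation: [179.9, 0.1, 79.9]
contact_force: [-1.7, -13.1, 11.5]
finger_gap: 0.006
grasp_force: 11.0
time: 14.12
tool_pos: [0.6372, 0.1058, 0.1752]
orientation: [179.8, -0.0, 79.9]
contact_force: [0.2, -0.3, 0.2]
finger_gap: 0.003
grasp_force: 0.0
```

Now move back along -y to view the jaw, lever and pin, as before.

```bash
python3 -m pendant '[{"travel":[-2,0,-1],"yaw":0},{"travel":[-4,0,0],"yaw":0},{"travel":[-4,0,0],"yaw":0},{"travel":[-2,0,0],"yaw":0},{"travel":[0,0,0],"yaw":0},{"travel":[0,0,0],"yaw":0}]'
python3 - <<'E'
from h import *
im=optics.grab_frame('wrist')[:,:,::-1];w=info('wrist');np.save('w4.npy',w,allow_pickle=True);s=optics.grab_frame('scene')[185:300,170:380,::-1]
cv2.imwrite('pics/f1.png',np.hstack([cv2.resize(im[60:300,100:400],(450,360)),cv2.resize(s[:,80:],(350,360))]))
u=proj(w,[.6091+.176*.135,-.0491+.984*.135,.05]);print(u)
E
```

```text
time: 14.88
tool_pos: [0.6157, -0.0115, 0.1834]
orientation: [-180.0, -0.0, 79.9]
contact_force: [0.2, -0.6, 0.2]
finger_gap: 0.006
grasp_force: 0.0
[286.85492346  98.58644814]
```

View pics/f1.png

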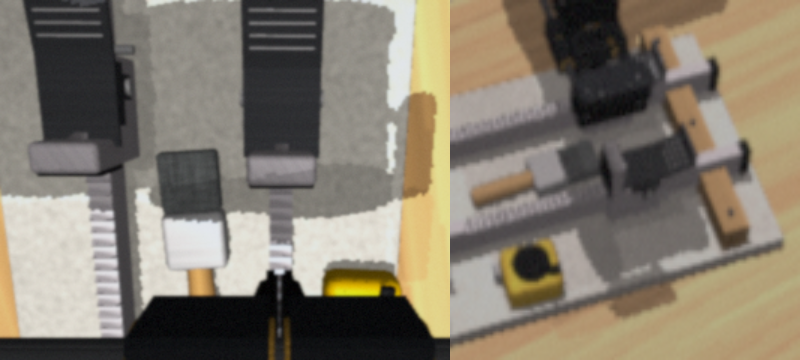

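Jaw_a now sits level with jaw_b apart from a small offset between the clamps, and brush and tape are undisturbed. As a last check I'll take two more wrist shots for lip height and jaw-to-pin distance.

```bash
python3 -m pendant '[{"travel":[-1.5,0,0],"yaw":0},{"travel":[-1.5,0,0],"yaw":0},{"travel":[0,0,0],"yaw":0},{"travel":[0,0,0],"yaw":0}]'
python3 - <<'E'
from h import *
w=info('wrist');np.save('w5.npy',w,allow_pickle=True);cv2.imwrite('pics/g5.png',optics.grab_frame('wrist')[:,:,::-1])
E
python3 -m pendant '[{"travel":[-2,0,0],"yaw":0},{"travel":[-2,0,0],"yaw":0},{"travel":[0,0,0],"yaw":0},{"travel":[0,0,0],"yaw":0}]'
python3 - <<'E'
from h import *
w=info('wrist');np.save('w6.npy',w,allow_pickle=True);a=optics.grab_frame('wrist')[:,:,::-1];b=cv2.imread('pics/g5.png')
cv2.imwrite('pics/g56.png',cv2.resize(np.hstack([b[0:220,140:340],a[0:220,140:340]]),(800,440),interpolation=cv2.INTER_CUBIC))
E
```

```text
time: 15.48
tool_pos: [0.6104, -0.0418, 0.1837]
orientation: [180.0, -0.0, 79.9]
contact_force: [0.5, 0.7, 0.3]
finger_gap: 0.005
grasp_force: 0.0
time: 16.02
tool_pos: [0.6034, -0.0813, 0.1836]
orientation: [-180.0, -0.0, 79.9]
contact_force: [-0.5, -0.0, 0.3]
finger_gap: 0.003
grasp_force: 0.0
```

View pics/g56.png

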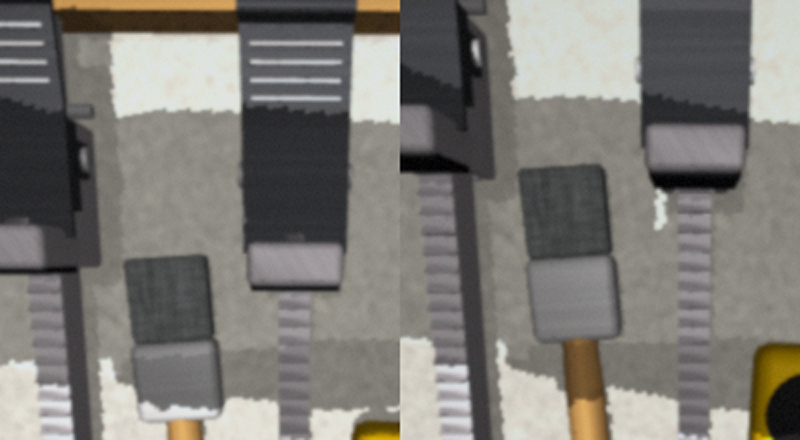

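The upright's top face spans v 243–286 in the left view and 125–172 in the right.

Run:
```python
from h import *
L=lambda n:np.load(n,allow_pickle=True).item()
B=np.array([.6091,-.0491,0])
def al(p): return ((p-B)[:2]@[.176,.984]).round(4)
a,b=L('w5.npy'),L('w6.npy'); P=lambda u,v:(140+u/2,v/2)
p,g=two(a,P(295,286),b,P(296,172));print('face edge',p.round(4),g.round(4),al(p))
for c,v in((a,286),(b,172)): print('face at z.106',al(plane(c,*P(295,v),.106)))
for v in (43,61,80,99): print('rib z.084',al(plane(a,*P(295,v),.084)))
print('jaw b face z.106',al(plane(a,*P(20,268),.106)))
c=L('w3.npy');print('initial face',al(plane(c,200+599/2.2222,60+381/2.2222,.106)))
w=L('w2.npy');w['origin']=np.array([.62660824,.07240169,.34139133]);w['orientation']=np.array([-14.406,0.0014,-10.0516])
for z in (.03,.04,.05): print('pin',z,al(plane(w,291,118,z)))
```

```text
face edge [0.6219 0.0174 0.1018] 0.0003 0.0677
face at z.106 0.0679
face at z.106 0.0672
rib z.084 0.1546
rib z.084 0.1486
rib z.084 0.1422
rib z.084 0.1357
jaw b face z.106 0.0743
initial face -0.0768
pin 0.03 0.1334
pin 0.04 0.1331
pin 0.05 0.1327
```

The jaw face is 66 mm short of the pin, against 67 mm by the drawing, so the jaw is at its stop. The ribs lie where a raised lever puts them. Handing in.

```bash
python3 -c "
from workcell import finish_job
print(finish_job())"
```

```text
the job is handed in; nothing more can be done
None
```

The jaw of the narrow clamp (the farther one) was released, pushed back to its stop pin and its lever let up, then handed in at about 16 s; the open clamp, brush and tape measure look undisturbed in the last pictures, but I didn't check the other loose items separately.

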